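# Hang the mallet in the tool holder's ring

## Robot

A 6-joint arm with a two-finger parallel gripper is mounted at the origin on the work surface. World frame = base frame: x ahead of the robot, y to its left, z up, the work surface at z = 0. Lengths are in mm, angles in rad, forces in N, time in s.
With the tool pointing down it reaches from about 275 to 825 mm from the base axis. Payload 5.2 kg.
Tool frame: the origin (TCP) lies between the finger pads, 19 mm behind the fingertips; this is the grasp point; z points along the fingers, y is the line along which they close (so a half turn about z gives the same grasp; the last joint's range is limited). The gripper opens to 93 mm and grips with 3 to 60 N. Pads are 15 mm wide; open, the fingers measure 128 mm over their backs; the gripper's body (75 mm by 188 mm) begins 65 mm behind the grasp point.
Start: joints at [-1.516, 0.259, 1.535, -0, 1.348, -0.203], TCP at [140.246, -531.824, 237.453] pointing down, gripper open.
Joint ranges: [-3.14, 3.14], [-0.91, 2.08], [0.19, 2.58], [-1.22, 4.36], [0.22, 2.71], [-3.12, 3.12]. Speed limits (rad/s): [2.57, 2.57, 3.14, 3.14, 3.14, 3.14].

## Interface

Orientations are given as a unit quaternion [x, y, z, w].
In Python, from rig import * gives the robot as it stands.
- The arm moves only by the shell command python3 -m jog 'ROWS' [FORCE]. ROWS is JSON, one flat list of numbers, 5 for each row, row after row: the shift along the tool's x, y, z in units of 25 mm (1.0 is 25 mm), then the turn about the tool's z in units of 6 degrees (1.0 is 6 degrees), then the opening, from 0 (shut) to 1 (fully open). A call has 1 to 10 rows; each row shifts and turns the commanded pose from where the row before left it, along the tool's axes as they then stand; what a row does not reach is not made up. A row lasts 1/12 s, in which the tool goes at most 41.7 mm and 7.16 degrees, less where a joint would pass 70% of its speed; a pose out of reach is approached as far as the arm can. A call is refused whole if a number of a shift passes 1 or a number of a turn 1, either way. A call with a gripper value outside its range is refused whole. The fingers move at their own pace and stop on an object; FORCE is the grip in N (left out, the last holds). Time passes only in rows, so rows that do not move let the fingers close. It gives the time, the measured TCP pose, the force, the opening and the grip force at its end, in the units of the state.
- state(): the state, without advancing time (a new reading comes with each control period).
- snapshot(name): name is "side" or "top"; returns the picture (420x560x3 uint8, red, green, blue); there is no depth.
- calibration(name): a dict with "K" (3x3 intrinsics, pixels), "D" ([k1, k2, p1, p2, k3] as OpenCV has them; the pictures are not rectified), "xyz" and "attitude" of the camera in the world. Camera axes: x right, y down, z forward; pixel columns grow to the right and rows downward; lengths in mm; the calibration is good to about 2 mm. A picture is of the moment at which its call begins. calibration takes no time and is no camera call.
- finish_job(): hands the job in; it is judged then, once.
Trained networks look in the newest picture that a camera, given by its name, has taken for a name from the list of things; names that differ only in an ending like _2 or _b are one class to them, and where a whole thing is asked for, a point or a joint stands for the part that bears it (a point fixed in the world has none). Each returns a list of dicts, best first, with "conf" (0 to 1); they miss things now and then, are a little off and sometimes report something else, mostly with a low value. They report only what shows in the picture. A call takes as long as a camera call.
- recognise(camera, label): "location" ([x, y, z] in mm, in the coordinates of the camera as it stood for that picture, good to about 4 mm: the middle of the surface that is visible of it).
- cut_out(camera, label): "mask" (420x560 bool, what is visible of it).
The state is a dict: "time": time; "qpos": joint angles; "joint_velocities": joint speeds; "effort": joint torques, N m; "tool_pos": TCP position; "ee_rot": TCP orientation; "wrist_force": force on the tool from outside, world axes, zero at the start; "torque": the same for the moment, N m; "width": finger opening in mm; "grip_force": force on a finger pad.
Only numpy, scipy, OpenCV 4.12 (cv2) and the standard library are available. Lean on these libraries where they do the work, as an engineer would, in place of code of your own. Each camera call takes 0.05 s, during which the arm holds its last target. There are 200 camera calls.

## Task

Lift the mallet out of the open steel canister and hang it in the ring of the tool holder: find the off-centre hole with the end of the handle and feed the handle down through it, gently, without forcing or dropping it, until the head rests flat on the ring and lies crosswise to the holder's arm. Let go of it, and leave the canister and everything else standing where they are.

Things in the scene. Friction and masses are not known exactly. Their poses are not given: they have to be found in the camera images.
- mallet: Small mallet, 0.25 to 0.4 kg, hanging handle-down in the open canister, head across its rim. Head 92 mm along its x, 34 mm wide (y), 34 mm high (z); the middle 66 mm is a flat-sided block, the ends round faces. Origin: centre of the head's flat underside (near the centre of mass); the straight round handle, 25 mm thick, runs 120 mm down along -z. A half turn about z changes nothing.
- mallet_grip (a point): Where to grip: 23 mm above the mallet's origin on its z axis, across the 34 mm in the middle of the head. With the TCP here the fingertips stay 4 mm above the head's underside, clear of the canister and the ring.
- mallet_butt (a point): The centre of the mallet handle's lower end, 120 mm below the body's origin. The end is flat, 19 mm across, with a 3 mm wide, 4 mm high chamfer round it up to the full 25 mm.
- canister: Open stainless steel canister, loose, 0.45 kg, 62 mm outside diameter, 140 mm tall, wall 4 mm. Origin: centre of its underside; z up.
- holder: Tool holder screwed to the shelf, turned about z only: 90 x 80 mm foot plate, 22 mm square post and, at its top, an arm along its own -x with a ring of 63 mm outside diameter, ring axis upright, 70 mm from the origin. Its highest part is the ring's top face, 150 mm above the shelf. Origin: at shelf level under the post; z up. A white bush fills the ring: see point ring_top.
- ring_top (a point): Centre of the RING on its top face, NOT of the hole. A rigid white bush, 18 mm thick, has a 28 mm through bore whose centre is 7 mm from here in an unknown, unmeasured direction: see it from above or feel round the 7 mm circle with the handle's end; elsewhere it meets the flat top. The bush cannot be turned. The head rests on this face; the handle then ends 30 mm above the shelf.
- mug: Bystander, loose, to be left alone: pale ceramic mug with a side handle, 80 mm across, 92 mm tall. Origin: centre of its underside.
- funnel: Bystander, loose, to be left alone: white plastic funnel standing mouth down, 90 mm across, 85 mm tall. Origin: centre of its underside.
- canister_top: Bystander, loose, to be left alone: steel screw top of the canister lying loose, 66 mm across, 32 mm tall. Origin: centre of its underside.
- clip: Bystander, loose, to be left alone: amber plastic clip lying flat, 70 x 27 x 8 mm. Origin: centre of its underside.
- tape: Bystander, loose, to be left alone: grey roll of tape lying flat, 100 mm across, 45 mm tall. Origin: centre of its underside.
- jar: Bystander, loose, to be left alone: closed jar, 68 mm across, 100 mm tall. Origin: centre of its underside.

How it is judged:
By the outcome, as a careful person would: the job done as asked, in the order asked, and still so for the second after the job is handed in, with the robot touching nothing.
It also fails if it takes over 58 s, if anything falls off the work surface, if the arm or the gripper's body presses on something with over 40 N, if the wrist force passes 120 N, or if a joint passes its speed limit or range.

## Working session

There is one attempt and no reset: what is moved stays moved. The work goes in short steps, Python scripts to look and compute and a shell command to move; the robot and the scene stay as the last step left them, time stands still between calls to the robot, and variables do not carry over. Pictures are saved under pics/ and viewed, at most 10 in all, crops included, and the job is handed in when it is done.

```bash
mkdir -p pics; ls; cat > h.py <<'E'
from rig import *
import numpy as np, cv2
from scipy.spatial.transform import Rotation as R
def cam(n):
    c=calibration(n); return np.array(c["K"]),np.array(c["D"],float),np.array(c["xyz"]),c["attitude"]
def rot(a):
    a=np.array(a); return a if a.shape==(3,3) else R.from_quat(a).as_matrix()
def ray(n,uv):
    K,D,p,a=cam(n); q=cv2.undistortPoints(np.array(uv,float).reshape(-1,1,2),K,D).reshape(-1,2)
    return p,(rot(a)@np.c_[q,np.ones(len(q))].T).T
def onz(n,uv,z):
    p,d=ray(n,uv); return p+d*((z-p[2])/d[:,2])[:,None]
def pix(n,P):
    K,D,p,a=cam(n); Rm=rot(a).T
    return cv2.projectPoints(np.array(P,float).reshape(-1,1,3),cv2.Rodrigues(Rm)[0],-Rm@p,K,D)[0].reshape(-1,2)
def save(n,f):
    im=snapshot(n); cv2.imwrite("pics/"+f,im[:,:,::-1]); return im
E
python3 - <<'E'
from h import *
for n in("side","top"):
    print(n,calibration(n)); save(n,n+"0.png")
    K,D,p,a=cam(n)
    for l in("mallet","canister","holder","mug","funnel","canister_top","clip","tape","jar"):
        for r in recognise(n,l)[:2]: print(l,round(r["conf"],2),(p+rot(a)@np.array(r["location"])).round(0))
print(state())
E
```

```text
pics
side {'K': array([[470.99959897,   0.        , 282.14151841],
       [  0.        , 470.99959897, 214.39558201],
       [  0.        ,   0.        ,   1.        ]]), 'D': array([0.04193598, 0.        , 0.        , 0.        , 0.        ]), 'xyz': array([ 424.49057153,  792.81171687, 1069.50008217]), 'attitude': array([-0.03762779,  0.93811014, -0.34386332,  0.01707406])}
canister 0.67 [ 526. -166.   76.]
holder 0.61 [520. 222.  75.]
holder 0.37 [370. -81.   7.]
mug 0.88 [669.  19.  59.]
mug 0.42 [371. -81.   9.]
funnel 0.79 [498.  21.  28.]
canister_top 0.62 [371. 110.  18.]
tape 0.93 [ 341. -267.   34.]
tape 0.58 [525. 219.  76.]
jar 0.64 [334. 320.  90.]
jar 0.59 [372. 109.  19.]
top {'K': array([[528.33785147,   0.        , 278.57812145],
       [  0.        , 528.33785147, 209.85123324],
       [  0.        ,   0.        ,   1.        ]]), 'D': array([-0.08881352,  0.        ,  0.        ,  0.        ,  0.        ]), 'xyz': array([ 331.46480996,   35.87527378, 1211.31120053]), 'attitude': array([ 0.70814502, -0.70057878,  0.0624822 , -0.06177354])}
mallet 0.91 [ 529. -188.  
[... 302 characters left out ...]
time': 1.0, 'qpos': array([-1.51583263e+00,  2.58605695e-01,  1.53497802e+00, -1.68375221e-06,
        1.34797407e+00, -2.02814963e-01]), 'joint_velocities': array([ 0.00037169, -0.00030039,  0.00083494, -0.00049665,  0.00123803,
       -0.0005221 ]), 'effort': array([-2.45976580e-04, -4.37206256e+01, -2.84311366e+01,  7.19079981e-02,
        3.10774916e-02,  2.34675144e-05]), 'tool_pos': array([ 140.22882024, -531.84822994,  237.45850853]), 'ee_rot': array([ 9.91705239e-01,  1.28532950e-01, -2.10661030e-06,  1.73276409e-05]), 'wrist_force': array([-0.20900686,  0.98793543, -0.43072642]), 'torque': array([-0.01236151, -0.01251561, -0.03100671]), 'grip_force': 0.0, 'width': 93.02400448997079}
```

View pics/top0.png

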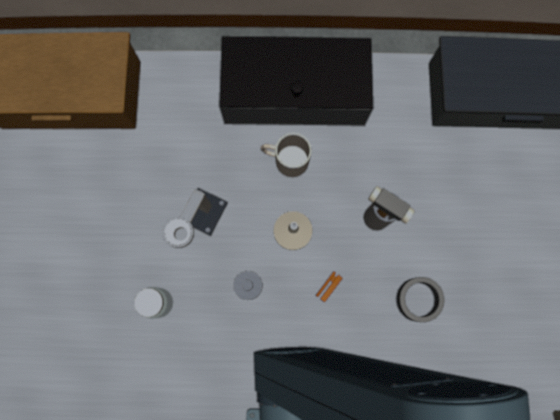

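View pics/side0.png

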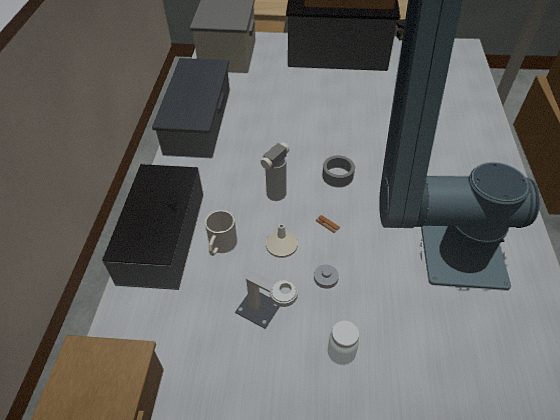

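```bash
python3 - <<'E'
from h import *
im=snapshot("top")
for l in("mallet","holder","canister"):
    for r in cut_out("top",l)[:1]:
        m=r["mask"].astype(np.uint8); c=max(cv2.findContours(m,0,2)[0],key=cv2.contourArea)
        print(l,r["conf"],cv2.minAreaRect(c),cv2.boundingRect(c))
        if l!="canister":
            x,y,w,h=cv2.boundingRect(c); x-=15;y-=15;w+=30;h+=30
            print(x,y,w,h); s=550//max(w,h)
            cv2.imwrite("pics/crop_%s.png"%l,cv2.resize(im[y:y+h,x:x+w,::-1],None,fx=s,fy=s,interpolation=cv2.INTER_CUBIC)); print(s)
im=snapshot("side")
for l in("mallet","holder","canister"):
    for r in cut_out("side",l)[:1]:
        m=r["mask"].astype(np.uint8); c=max(cv2.findContours(m,0,2)[0],key=cv2.contourArea)
        print("side",l,r["conf"],cv2.minAreaRect(c),cv2.boundingRect(c))
E
```

```text
mallet 0.71 ((389.7307434082031, 206.15383911132812), (46.317466735839844, 25.51620864868164), 33.6900634765625) (369, 187, 45, 37)
354 172 75 67
7
holder 0.95 ((195.245361328125, 220.70205688476562), (41.23015594482422, 68.7926025390625), 39.47246170043945) (163, 188, 64, 59)
148 173 94 89
5
canister 0.75 ((376.5782775878906, 219.0009307861328), (29.884809494018555, 20.719554901123047), 34.38034439086914) (363, 204, 32, 26)
side mallet 0.89 ((275.29998779296875, 155.60000610351562), (17.200000762939453, 31.80000114440918), 36.869895935058594) (262, 143, 28, 26)
side holder 0.75 ((267.5500183105469, 300.8500061035156), (54.07494354248047, 53.12626266479492), 18.434947967529297) (236, 272, 62, 56)
side canister 0.95 ((276.0, 180.0), (40.0, 20.0), 90.0) (266, 160, 21, 41)
```

The top view shows the mallet head at about (391,203) on the canister, the ring at (179,233), and the holder foot at (208,211). The side view has the mallet at (275,155) and the ring at (285,292).

View pics/crop_mallet.png

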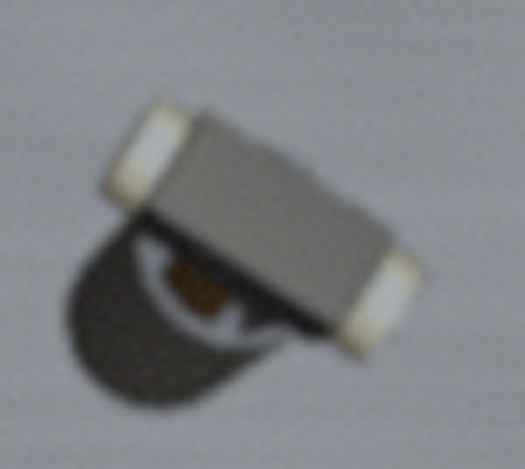

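View pics/crop_holder.png

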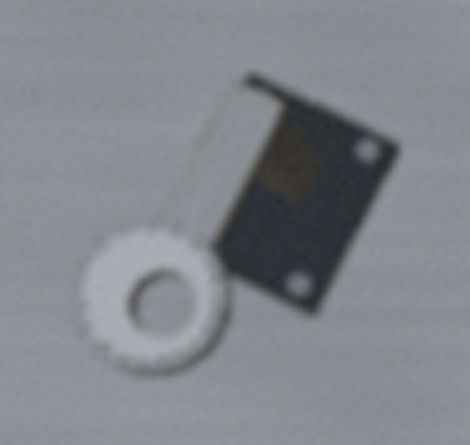

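The crops show the mallet's top face with its long axis about 34° below image-right, and the hole right of the ring centre. To measure both properly, I'll rectify averaged images from both cameras onto the ring plane and the mallet-top plane.

```bash
cat > rect.py <<'E'
from h import *
def avg(n,k=6): return np.mean([snapshot(n).astype(np.float32) for _ in range(k)],0)
def rect(n,im,c,z,half=60,s=3.2):  # image right = +x, up = +y
    N=int(2*half*s); u=(np.arange(N)+.5)/s-half
    X,Y=np.meshgrid(c[0]+u,c[1]-u); q=pix(n,np.c_[X.ravel(),Y.ravel(),np.full(X.size,z)]).astype(np.float32)
    o=cv2.remap(im,q[:,0].reshape(N,N),q[:,1].reshape(N,N),cv2.INTER_CUBIC)
    o=np.clip((o-o.min())/(o.max()-o.min())*255,0,255).astype(np.uint8)[:,:,::-1].copy()
    for k in range(-50,51,10):
        a=int((k+half)*s); L=12 if k==0 else 6
        cv2.line(o,(a,0),(a,L),(0,0,255),1); cv2.line(o,(0,N-a),(L,N-a),(0,0,255),1)
    return o
E
python3 - <<'E'
from rect import *
A={n:avg(n) for n in("top","side")}
np.savez("avg0.npz",**A)
r=onz("top",[[179,233]],150)[0]; m=onz("top",[[392.5,203]],174)[0]
print("ring guess",r,"mallet",m, "side ring",onz("side",[[285,292]],150)[0],"side mal",onz("side",[[275.5,155.5]],165)[0])
print("tops",onz("top",[[392.6,203.2]],174))
r=r.round();m=m.round();print(r,m)
cv2.imwrite("pics/rect.png",cv2.resize(np.vstack([np.hstack([rect(n,A[n],c,z,45,3.2) for n in("top","side")]) for c,z in((r,150),(m,174))]),None,fx=1.04,fy=1.04))
E
```

```text
ring guess [470.21295537 237.48999745 150.        ] mallet [ 532.36019558 -192.78148089  174.        ] side ring [469.10807235 243.68329975 150.        ] side mal [ 529.66567439 -185.56447207  165.        ]
tops [[ 531.95353346 -192.97266178  174.        ]]
[470. 237. 150.] [ 532. -193.  174.]
```

View pics/rect.png

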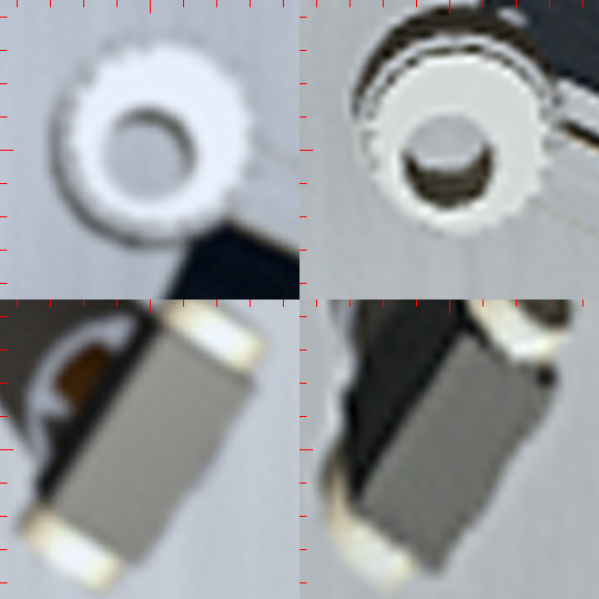

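In the rectified planes (3.33 px/mm), the hole's top edge is centred at (470.0, 235.8) from top and (469.5, 233.4) from side. The mallet top is at (531.7, -190.3) and (532.9, -192.7), with head axis about 57°. The same 2.4 mm y bias shows at both places, so the heights agree and I'll take the midpoints. Next I need the holder yaw.

```bash
python3 - <<'E'
from h import *
c=onz("top",[[227.6,202.6],[211.2,235.4],[198,187.4]],6); print(c.round(1))
for a,b in((1,0),(0,2)): d=c[b]-c[a]; print(np.degrees(np.arctan2(d[1],d[0])),np.linalg.norm(d))
s=state(); Rm=R.from_quat(s["ee_rot"]).as_matrix(); print(s["time"],Rm.round(3))
# edge fit of foot in the averaged image
A=np.load("avg0.npz")["top"].astype(np.uint8)
g=cv2.cvtColor(A,cv2.COLOR_RGB2GRAY); m=(g<75).astype(np.uint8); m[:, :150]=0; m[:183]=0;m[245:]=0;m[:,240:]=0
k=max(cv2.findContours(m,0,2)[0],key=cv2.contourArea); q=cv2.approxPolyDP(k,1.5,True).reshape(-1,2); print(q.tolist())
print(onz("top",q,6)[:,:2].round(0).tolist())
# which way does tool x/y map
for n,t in(("mallet",(532.3,-191.5)),("hole",(469.7,234.6))):
    d=np.array([*t,0])-[*s["tool_pos"][:2],0]; print(n,d.round(1))
E
```

```text
[[561.6 154.5   6. ]
 [484.4 190.2   6. ]
 [597.  224.9   6. ]]
-24.817555056473275 85.06673542600585
63.26222793816325 78.81460314043765
2.0 [[ 0.967  0.255  0.   ]
 [ 0.255 -0.967 -0.   ]
 [ 0.     0.    -1.   ]]
[[198, 189], [203, 191], [205, 195], [191, 222], [193, 227], [210, 234], [226, 202], [224, 201], [221, 206], [218, 203], [221, 199]]
[[593.0, 225.0], [589.0, 213.0], [579.0, 208.0], [515.0, 238.0], [503.0, 233.0], [488.0, 193.0], [563.0, 158.0], [565.0, 163.0], [553.0, 170.0], [560.0, 177.0], [570.0, 170.0]]
mallet [392.  340.3   0. ]
hole [329.4 766.4   0. ]
```

```bash
python3 -m jog '[0.9,-0.45,0,0,1, 0.9,-0.45,0,0,1, 0.9,-0.45,0,0,1, 0.9,-0.45,0,0,1, 0.9,-0.45,0,0,1, 0.9,-0.45,0,0,1, 0.9,-0.45,0,0,1, 0.9,-0.45,0,0,1, 0.9,-0.45,0,0,1, 0.9,-0.45,0,0,1]'
python3 -m jog '[0.9,-0.45,0,0,1, 0.9,-0.45,0,0,1, 0.9,-0.45,0,0,1, 0.9,-0.45,0,0,1, 0.9,-0.45,0,0,1, 0.9,-0.45,0,0,1, 0.9,-0.45,0,0,1, 0.9,-0.45,0,0,1, 0.9,-0.45,0,0,1, 0,0,0,0,1]'
python3 -m jog '[0,0,0,-1,1, 0,0,0,-1,1, 0,0,0,-1,1, 0,0,0,-1,1, 0,0,0,-1,1, 0,0,0,-1,1, 0,0,0,-1,1, 0,0,0,0,1, 0,0,0,0,1]'
cat > to.py <<'E'
import sys; from h import *
x,y,z,yaw=map(float,sys.argv[1:5]); s=state(); Rm=R.from_quat(s["ee_rot"]).as_matrix()
t=np.degrees(np.arctan2(Rm[1,0],Rm[0,0])); print("t",s["time"],"pos",s["tool_pos"].round(1),"yaw_x",t.round(2),"zaxis",Rm[:,2].round(4),"q",s["qpos"].round(2))
print("units xyz",((Rm.T@(np.array([x,y,z])-s["tool_pos"]))/25).round(3),"turn",(-(yaw-t)/6),"F",s["wrist_force"].round(1),"M",s["torque"].round(2),"w",s["width"].round(1),"g",s["grip_force"])
E
python3 to.py 532.3 -191.5 163 57
```

```text
time: 2.83
tool_pos: [329.9, -364.8, 237.6]
ee_rot: [0.992, 0.128, 0.0, 0.0]
wrist_force: [1.0, -0.3, 0.4]
width: 92.8
grip_force: 0.0
time: 3.67
tool_pos: [501.7, -213.4, 237.4]
ee_rot: [0.991, 0.13, 0.001, -0.001]
wrist_force: [-0.6, 0.7, 0.5]
width: 92.9
grip_force: 0.0
time: 4.42
tool_pos: [498.8, -216.5, 237.4]
ee_rot: [0.881, 0.474, -0.0, -0.0]
wrist_force: [-1.3, -0.4, -0.1]
width: 93.0
grip_force: 0.0
t 4.4167 pos [ 498.8 -216.5  237.4] yaw_x 56.58 zaxis [-2.e-04 -1.e-04 -1.e+00] q [-0.61  0.25  1.55 -0.    1.34 -0.03]Traceback (most recent call last):
  File "to.py", line 4, in <module>
    print("units xyz",((Rm.T@(np.array([x,y,z])-s["tool_pos"]))/25).round(3),"turn",(-(yaw-t)/6),"F",s["wrist_force"].round(1),"M",s["torque"].round(2),"w",s["width"].round(1),"g",s["grip_force"])
                                                                                                                                                            ^^^^^^^^^^^^^^^^
AttributeError: 'float' object has no attribute 'round'
```

```bash
sed -i 's/s\["width"\].round(1)/s["width"]/' to.py
python3 -m jog '[0.8,0.28,0,0,1, 0.77,0.29,0,0,1, 0,0,0,0,1, 0,0,0,0,1]'
python3 to.py 532.3 -191.5 163 57
python3 - <<'E'
from rect import *
A={n:avg(n,3) for n in("top","side")}
cv2.imwrite("pics/r2.png",np.hstack([rect(n,A[n],(532,-193),174,80,2.4) for n in A]))
E
```

```text
time: 4.75
tool_pos: [532.7, -190.9, 237.3]
ee_rot: [0.88, 0.475, -0.0, -0.0]
wrist_force: [-0.5, 0.3, -1.2]
width: 92.7
grip_force: 0.0
t 4.75 pos [ 532.7 -190.9  237.3] yaw_x 56.73 zaxis [-5.e-04 -1.e-04 -1.e+00] q [-0.54  0.29  1.5  -0.    1.36  0.04]
units xyz [-2.80e-02  2.00e-03  2.97e+00] turn -0.0452050796367125 F [-0.5  0.3 -1.2] M [-0.05 -0.08 -0.06] w 92.7214187619977 g 0.0
```

View pics/r2.png

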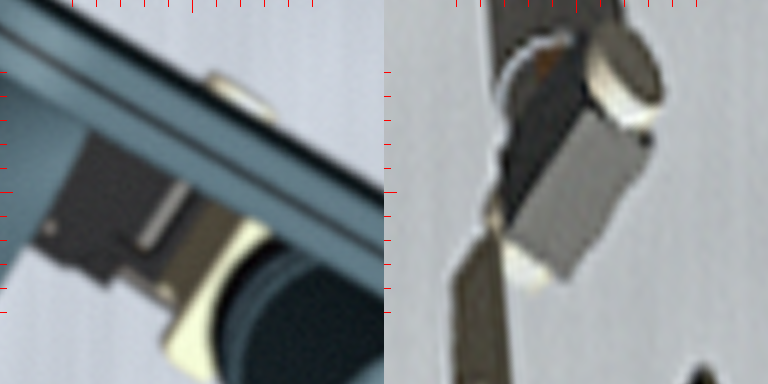

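The side view shows the open fingers either side of the head, so I'll descend and grip.

```bash
python3 -m jog '[0,0,0.6,0,1, 0,0,0.6,0,1, 0,0,0.6,0,1, 0,0,0.6,0,1, 0,0,0.4,0,1, 0,0,0.15,0,1, 0,0,0,0,1, 0,0,0,0,1]' && python3 -m jog '[0,0,0,0,0.6, 0,0,0,0,0.5, 0,0,0,0,0.45, 0,0,0,0,0.42, 0,0,0,0,0.38, 0,0,0,0,0.36, 0,0,0,0,0.34, 0,0,0,0,0.32, 0,0,0,0,0.3, 0,0,0,0,0.3]' 30;python3 to.py 532.3 -191.5 163 57
```

```text
time: 5.72
tool_pos: [532.7, -191.4, 164.2]
ee_rot: [0.88, 0.475, 0.0, 0.0]
wrist_force: [-0.5, 1.2, 0.6]
width: 92.9
grip_force: 0.0
time: 6.55
tool_pos: [532.7, -191.3, 163.8]
ee_rot: [0.88, 0.475, 0.0, 0.0]
wrist_force: [-1.0, -0.3, -1.3]
width: 33.7
grip_force: 30.0
t 6.55 pos [ 532.7 -191.3  163.8] yaw_x 56.77 zaxis [ 4.e-04 -3.e-04 -1.e+00] q [-0.54  0.35  1.6  -0.    1.19  0.04]
units xyz [-0.018 -0.009  0.03 ] turn -0.03835744643385771 F [-1.  -0.3 -1.3] M [0.02 0.11 0.  ] w 33.73627915400592 g 29.980474412441254
```

```bash
python3 -m jog '[0,0,-0.2,0,0.2, 0,0,-0.4,0,0.2, 0,0,-0.6,0,0.2, 0,0,-0.7,0,0.2, 0,0,-0.8,0,0.2, 0,0,-0.8,0,0.2, 0,0,-0.8,0,0.2, 0,0,-0.8,0,0.2, 0,0,-0.6,0,0.2, 0,0,-0.2,0,0.2]' 40; python3 -m jog '[0,0,-0.1,0,0.2, 0,0,0,0,0.2, 0,0,0,0,0.2]'; python3 to.py 469.7 234.6 310 65
python3 - <<'E'
from h import *
save("side","side_l.png")
E
```

```text
time: 7.38
tool_pos: [533.3, -191.5, 314.7]
ee_rot: [0.88, 0.475, 0.001, 0.002]
wrist_force: [-0.1, -0.2, -3.3]
width: 33.9
grip_force: 40.0
time: 7.63
tool_pos: [532.1, -190.9, 312.6]
ee_rot: [0.88, 0.475, -0.001, -0.001]
wrist_force: [-0.1, -0.6, -3.3]
width: 33.6
grip_force: 40.0
t 7.6333 pos [ 532.1 -190.9  312.6] yaw_x 56.77 zaxis [-0.0017  0.001  -1.    ] q [-0.54  0.25  1.36 -0.    1.53  0.04]
units xyz [ 12.868 -11.413   0.127] turn -1.3716885360700388 F [-0.1 -0.6 -3.3] M [-0.01 -0.08 -0.06] w 33.588313506164425 g 39.97757434844971
```

View pics/side_l.png

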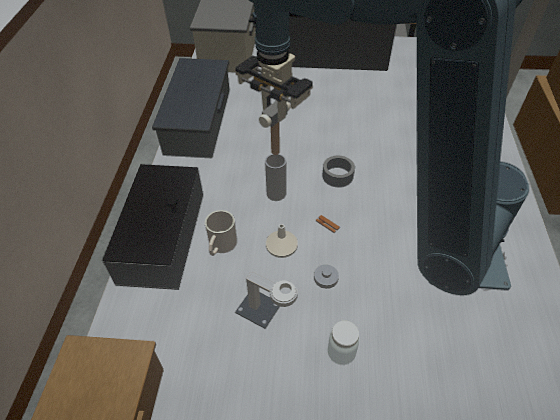

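The mallet is out of the canister, which still stands at about (276,178); the butt is near (275,152). Next I carry it to the ring.

```bash
python3 -m jog '[0.3,-0.27,0,0,0.2, 0.6,-0.53,0,0,0.2, 0.8,-0.7,0,0,0.2, 0.8,-0.7,0,0,0.2, 0.8,-0.7,0,0,0.2, 0.8,-0.7,0,0,0.2, 0.8,-0.7,0,0,0.2, 0.8,-0.7,0,0,0.2, 0.8,-0.7,0,0,0.2, 0.8,-0.7,0,0,0.2]'
python3 -m jog '[0.8,-0.7,0,0,0.2, 0.8,-0.7,0,0,0.2, 0.8,-0.7,0,0,0.2, 0.8,-0.7,0,0,0.2, 0.8,-0.7,0,0,0.2, 0.6,-0.6,0,0,0.2, 0.4,-0.4,0,0,0.2, 0.2,-0.2,0,0,0.2, 0,0,0,-0.7,0.2, 0,0,0,-0.67,0.2]'
python3 -m jog '[0,0,0,0,0.2, 0,0,0,0,0.2, 0,0,0,0,0.2]'
python3 to.py 469.7 234.6 310 65
```

```text
time: 8.52
tool_pos: [497.6, 51.1, 313.0]
ee_rot: [0.88, 0.475, -0.0, -0.001]
wrist_force: [-0.1, 0.2, -2.8]
width: 33.2
grip_force: 40.0
time: 9.35
tool_pos: [470.9, 222.9, 313.1]
ee_rot: [0.842, 0.539, -0.001, -0.0]
wrist_force: [-0.7, 0.0, -3.2]
width: 33.7
grip_force: 40.0
time: 9.6
tool_pos: [471.5, 222.1, 313.4]
ee_rot: [0.844, 0.536, -0.0, -0.0]
wrist_force: [-0.3, -0.4, -4.1]
width: 33.2
grip_force: 40.0
t 9.6 pos [471.5 222.1 313.4] yaw_x 64.85 zaxis [-6.e-04 -2.e-04 -1.e+00] q [ 0.23  0.17  1.47 -0.    1.51  0.66]
units xyz [ 0.423 -0.278  0.137] turn -0.02508428193879079 F [-0.3 -0.4 -4.1] M [-0.02 -0.08  0.  ] w 33.22285974668718 g 39.97756898403168
```

```bash
python3 -m jog '[0.21,-0.14,0,0,0.2, 0.21,-0.14,0.2,0,0.2, 0,0,0.2,0,0.2, 0,0,0,0,0.2, 0,0,0,0,0.2]'
python3 to.py 469.7 234.6 300 65
python3 - <<'E'
from rect import *
A={n:avg(n,3) for n in("top","side")}
z=state()["tool_pos"][2]-143; print(z)
cv2.imwrite("pics/r3.png",np.hstack([rect("side",A["side"],(470,237),z,50,3.2),rect("top",A["top"],(470,237),z,50,3.2)]))
E
```

```text
time: 10.02
tool_pos: [469.4, 234.9, 303.0]
ee_rot: [0.843, 0.537, -0.001, -0.0]
wrist_force: [0.5, -0.2, -3.0]
width: 33.6
grip_force: 40.0
t 10.0167 pos [469.4 234.9 303. ] yaw_x 65.01 zaxis [-1.4e-03 -5.0e-04 -1.0e+00] q [ 0.25  0.18  1.48 -0.    1.49  0.69]
units xyz [-0.004  0.017  0.119] turn 0.0009857238077988957 F [ 0.5 -0.2 -3. ] M [-0.12  0.   -0.02] w 33.62659226193617 g 39.97758686542511
160.9015625589393
```

View pics/r3.png

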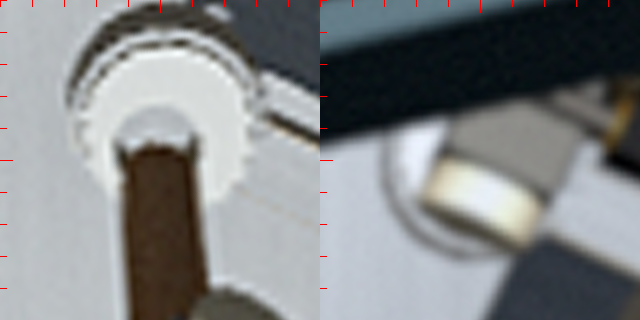

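The side view puts the butt over the bore, 1–2 mm towards -y. That is inside the chamfer's capture range, so I nudge +y and descend slowly while watching the force.

```bash
python3 -m jog '[0.03,-0.015,0.1,0,0.2, 0,0,0.1,0,0.2, 0,0,0.08,0,0.2, 0,0,0.06,0,0.2, 0,0,0.04,0,0.2, 0,0,0.04,0,0.2, 0,0,0,0,0.2, 0,0,0,0,0.2]'
python3 to.py 469.7 235.4 290 65
```

```text
time: 10.98
tool_pos: [469.7, 235.7, 293.2]
ee_rot: [0.843, 0.537, -0.0, -0.0]
wrist_force: [-0.4, 0.4, -2.8]
width: 33.9
grip_force: 40.0
t 10.9833 pos [469.7 235.7 293.2] yaw_x 64.99 zaxis [-1.e-04  0.e+00 -1.e+00] q [0.25 0.18 1.5  0.   1.46 0.69]
units xyz [-0.01   0.003  0.127] turn -0.0014330768824303657 F [-0.4  0.4 -2.8] M [-0.06 -0.03 -0.04] w 33.905175155996254 g 39.977644085884094
```

```bash
python3 -m jog '[0,0,0.04,0,0.2, 0,0,0.04,0,0.2, 0,0,0,0,0.2]';  python3 -m jog '[0,0,0.04,0,0.2, 0,0,0.04,0,0.2, 0,0,0,0,0.2]'
python3 to.py 469.7 235.4 290 65
```

```text
time: 11.23
tool_pos: [469.7, 235.6, 291.0]
ee_rot: [0.843, 0.537, -0.0, -0.0]
wrist_force: [0.5, 0.5, -3.1]
width: 33.9
grip_force: 40.0
time: 11.48
tool_pos: [469.7, 235.6, 289.0]
ee_rot: [0.843, 0.537, -0.0, -0.0]
wrist_force: [0.6, -0.4, -3.7]
width: 33.8
grip_force: 40.0
t 11.4833 pos [469.7 235.6 289. ] yaw_x 64.99 zaxis [-4.e-04 -1.e-04 -1.e+00] q [0.25 0.18 1.5  0.   1.45 0.69]
units xyz [-0.007  0.005 -0.042] turn -0.002411301025349625 F [ 0.6 -0.4 -3.7] M [-0.05 -0.02 -0.01] w 33.79155776550991 g 39.97758328914642
```

```bash
python3 -m jog '[0,0,0.04,0,0.2, 0,0,0.04,0,0.2, 0,0,0,0,0.2]';  python3 -m jog '[0,0,0.06,0,0.2, 0,0,0.06,0,0.2, 0,0,0,0,0.2]'; python3 -m jog '[0,0,0.1,0,0.2, 0,0,0.1,0,0.2, 0,0,0,0,0.2]'
python3 to.py 469.7 235.4 290 65
```

```text
time: 11.73
tool_pos: [469.6, 235.6, 287.0]
ee_rot: [0.843, 0.537, -0.0, -0.0]
wrist_force: [0.1, 0.7, -2.4]
width: 33.7
grip_force: 40.0
time: 11.98
tool_pos: [469.6, 235.6, 283.8]
ee_rot: [0.843, 0.537, -0.0, -0.0]
wrist_force: [0.1, -0.5, -3.2]
width: 34.1
grip_force: 40.0
time: 12.23
tool_pos: [469.4, 235.6, 278.5]
ee_rot: [0.843, 0.537, -0.001, -0.0]
wrist_force: [-0.7, -0.8, -2.8]
width: 33.7
grip_force: 40.0
t 12.2333 pos [469.4 235.6 278.5] yaw_x 64.99 zaxis [-1.1e-03 -3.0e-04 -1.0e+00] q [0.25 0.19 1.52 0.   1.43 0.69]
units xyz [-0.002  0.012 -0.46 ] turn -0.0016184111846276512 F [-0.7 -0.8 -2.8] M [ 0.   -0.04  0.01] w 33.65848149417435 g 39.97764766216278
```

```bash
python3 -m jog '[0,0,0.15,0,0.2, 0,0,0.2,0,0.2, 0,0,0.2,0,0.2, 0,0,0.1,0,0.2, 0,0,0,0,0.2]';  python3 -m jog '[0,0,0.2,0,0.2, 0,0,0.3,0,0.2, 0,0,0.3,0,0.2, 0,0,0.1,0,0.2, 0,0,0,0,0.2]'
python3 to.py 469.4 235.6 173 65
```

```text
time: 12.65
tool_pos: [469.2, 235.5, 261.9]
ee_rot: [0.843, 0.537, -0.001, -0.0]
wrist_force: [0.4, 0.3, -3.2]
width: 34.0
grip_force: 40.0
time: 13.07
tool_pos: [469.2, 235.5, 239.2]
ee_rot: [0.843, 0.537, -0.001, -0.0]
wrist_force: [-0.5, -0.6, -3.1]
width: 34.0
grip_force: 40.0
t 13.0667 pos [469.2 235.5 239.2] yaw_x 64.99 zaxis [-2.e-03 -5.e-04 -1.e+00] q [0.25 0.21 1.59 0.   1.34 0.69]
units xyz [0.012 0.011 2.648] turn -0.0017370267645825759 F [-0.5 -0.6 -3.1] M [-0.05 -0.01  0.  ] w 34.014081676683304 g 39.97775495052338
```

```bash
python3 -m jog '[0,0,0.2,0,0.2, 0,0,0.3,0,0.2, 0,0,0.3,0,0.2, 0,0,0.2,0,0.2, 0,0,0.1,0,0.2, 0,0,0,0,0.2]';  python3 -m jog '[0,0,0.2,0,0.2, 0,0,0.3,0,0.2, 0,0,0.3,0,0.2, 0,0,0.2,0,0.2, 0,0,0.1,0,0.2, 0,0,0,0,0.2, 0,0,0,0,0.2]'
python3 to.py 469.4 235.6 173 65
```

```text
time: 13.57
tool_pos: [469.2, 235.5, 212.0]
ee_rot: [0.843, 0.537, -0.001, -0.0]
wrist_force: [-0.4, -0.9, -2.7]
width: 33.9
grip_force: 40.0
time: 14.15
tool_pos: [469.7, 235.6, 185.3]
ee_rot: [0.843, 0.537, -0.0, -0.0]
wrist_force: [-0.9, 0.4, -3.2]
width: 34.0
grip_force: 40.0
t 14.15 pos [469.7 235.6 185.3] yaw_x 64.99 zaxis [-3.e-04 -1.e-04 -1.e+00] q [ 0.25  0.26  1.67 -0.    1.21  0.69]
units xyz [-0.007 -0.011  0.493] turn -0.0018481534900800511 F [-0.9  0.4 -3.2] M [-0.03 -0.15 -0.02] w 33.96027228378612 g 39.97763693332672
```

```bash
python3 -m jog '[0,0,0.15,0,0.2, 0,0,0.12,0,0.2, 0,0,0.08,0,0.2, 0,0,0.04,0,0.2, 0,0,0,0,0.2]'; for i in 1 ; do python3 -m jog '[0,0,0.03,0,0.2, 0,0,0,0,0.2]'; python3 -m jog '[0,0,0.02,0,0.2, 0,0,0,0,0.2]'; done
```

```text
time: 14.57
tool_pos: [469.5, 235.6, 175.4]
ee_rot: [0.843, 0.537, -0.0, -0.0]
wrist_force: [-0.1, 1.0, -3.8]
width: 33.9
grip_force: 40.0
time: 14.73
tool_pos: [469.8, 235.7, 174.9]
ee_rot: [0.843, 0.537, 0.0, -0.0]
wrist_force: [-0.2, -0.7, -2.4]
width: 33.9
grip_force: 40.0
time: 14.9
tool_pos: [469.8, 235.7, 174.5]
ee_rot: [0.843, 0.537, 0.0, 0.0]
wrist_force: [-0.1, 0.7, -3.4]
width: 33.4
grip_force: 40.0
```

```bash
python3 -m jog '[0,0,0.02,0,0.2, 0,0,0,0,0.2]'; python3 -m jog '[0,0,0.02,0,0.2, 0,0,0,0,0.2, 0,0,0,0,0.2]'
```

```text
time: 15.07
tool_pos: [469.8, 235.7, 174.0]
ee_rot: [0.843, 0.537, 0.0, 0.0]
wrist_force: [0.1, 0.4, -2.6]
width: 33.5
grip_force: 40.0
time: 15.32
tool_pos: [469.8, 235.7, 173.7]
ee_rot: [0.843, 0.537, 0.0, 0.0]
wrist_force: [-0.1, 0.7, -0.4]
width: 33.8
grip_force: 40.0
```

Fz has gone from -3 N to about 0 at z=173.7, so the head is resting on the ring. I'll ease the grip, open, and back off.

```bash
python3 -m jog '[0,0,0,0,0.3, 0,0,0,0,0.3]' 5; python3 -m jog '[0,0,0,0,0.4, 0,0,0,0,0.45, 0,0,0,0,0.5, 0,0,0,0,0.6, 0,0,0,0,0.7, 0,0,0,0,0.8, 0,0,0,0,0.8, 0,0,0,0,0.8]'; python3 to.py 469.8 235.7 300 65
```

```text
time: 15.48
tool_pos: [469.8, 235.7, 173.7]
ee_rot: [0.843, 0.537, 0.0, 0.0]
wrist_force: [0.2, -0.1, -0.2]
width: 34.0
grip_force: 5.0
time: 16.15
tool_pos: [469.8, 235.7, 173.5]
ee_rot: [0.843, 0.537, 0.0, 0.0]
wrist_force: [-0.2, -0.3, 0.0]
width: 73.0
grip_force: 0.0
t 16.15 pos [469.8 235.7 173.5] yaw_x 64.99 zaxis [ 1.e-04  0.e+00 -1.e+00] q [0.25 0.27 1.69 0.   1.19 0.69]
units xyz [ 2.000e-03  0.000e+00 -5.061e+00] turn -0.0017042282351222109 F [-0.2 -0.3  0. ] M [-0.08 -0.09 -0.04] w 73.02836647698848 g 0.0
```

Released. I'll raise the gripper clear, then move it aside towards the start side so the cameras can see.

```bash
python3 -m jog '[0,0,-0.3,0,0.8, 0,0,-0.6,0,0.8, 0,0,-0.8,0,0.8, 0,0,-0.8,0,0.8, 0,0,-0.8,0,0.8, 0,0,-0.8,0,0.8, 0,0,-0.8,0,0.8, 0,0,-0.4,0,0.8, 0,0,0,0,0.8]'; python3 -m jog '[-0.8,0.3,0,0,0.8, -0.9,0.3,0,0,0.8, -0.9,0.3,0,0,0.8, -0.9,0.3,0,0,0.8, -0.9,0.3,0,0,0.8, -0.9,0.3,0,0,0.8, -0.9,0.3,0,0,0.8, -0.6,0.2,0,0,0.8, 0,0,0,0,0.8, 0,0,0,0,0.8]'
python3 - <<'E'
from rect import *
A={n:avg(n,3) for n in("top","side")}
cv2.imwrite("pics/fin.png",np.vstack([np.hstack([rect(n,A[n],(470,237),184,45,3.2) for n in A]),np.hstack([rect(n,A[n],(480,20),100,280,288/560) for n in A])]))
E
```

```text
time: 16.9
tool_pos: [470.9, 236.0, 308.9]
ee_rot: [0.843, 0.537, 0.003, 0.001]
wrist_force: [0.7, 1.0, 0.8]
width: 74.6
grip_force: 0.0
time: 17.73
tool_pos: [449.6, 56.9, 305.0]
ee_rot: [0.844, 0.536, -0.0, -0.001]
wrist_force: [-0.3, 1.2, -0.1]
width: 74.5
grip_force: 0.0
```

View pics/fin.png

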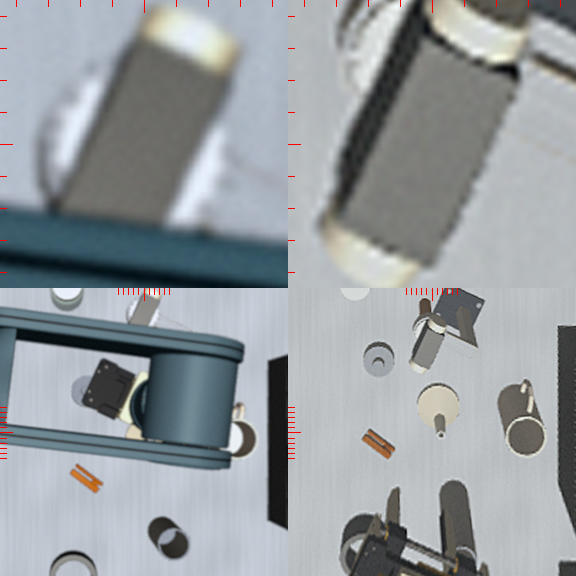

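The head lies flat across the ring at about 65°, which is square to the arm. The canister, mug, funnel, clip and canister top are in place, and the gripper is clear.

```bash
python3 -c "
from rig import *
print(finish_job())"
```

```text
the job is handed in; nothing more can be done
None
```

The mallet hangs in the holder's ring with its head flat and crosswise to the arm, released; no contact showed on the way through the hole, the last pictures showed nothing disturbed, and the job is handed in (no verdict was returned).

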